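Third hand for fitting a bread-box handle

ROBOT

A 7-joint arm with a two-finger parallel gripper is mounted at the origin on the work surface. World frame = base frame: x ahead of the robot, y to its left, z up, the work surface at z = 0. Lengths are in m, angles in rad, forces in N, time in s.
With the tool pointing down it reaches from about 0.4 to 0.85 m from the base axis. Payload 10.4 kg.
Tool frame: the origin (TCP) lies midway between the tips of the shut fingers; the grasp point (between the pads) lies 19 mm behind it; z points along the fingers, y is the line along which they close (so a half turn about z gives the same grasp; the last joint's range is limited). The gripper opens to 87 mm and grips with 3 to 60 N. Pads are 19 mm wide; open, the fingers measure 117 mm over their backs; the gripper's body (75 mm by 190 mm) begins 51 mm behind the grasp point.
Start: joints at [-1.159, 0.332, -0.065, 1.46, 0.022, 1.35, -0.088], TCP at [0.263, 0.567, 0.223] pointing down, gripper open.
Joint ranges: [-2.6, 2.6], [-0.5, 2.12], [-1.47, 1.34], [0.16, 2.42], [-1.27, 4.41], [0.06, 2.06], [-2.6, 2.6]. Speed limits (rad/s): [2.22, 2.22, 2.79, 2.79, 3.14, 3.14, 3.14].

INTERFACE

Orientations are given as a unit quaternion [x, y, z, w].
In Python, from bench import sensors, eyes, order gives the robot as it stands.
- The arm moves only by the tool arm_command, never from a script. Its argument "steps" is a list of rows, each an object with "rot": the turn, a rotation vector about the world's x, y, z in degrees, a list of three; "slide": the shift along the world's x, y, z in m, a list of three; "grip": the opening, from 0 (shut) to 1 (fully open). A call has exactly 8 rows; each row shifts and turns the commanded pose from where the row before left it; what a row does not reach is not made up. A row lasts 1/8 s, in which the tool goes at most 62.5 mm and 10.7 degrees, less where a joint would pass 70% of its speed; a pose out of reach is approached as far as the arm can. A call with a gripper value outside its range is refused whole. The fingers move at their own pace and stop on an object; "newtons" is the grip in N (left out, the last holds). Time passes only in rows, so rows that do not move let the fingers close, or fill a call up. It gives the time, the measured TCP pose, the force, the opening and the grip force at its end, in the units of the state.
- sensors.read_state(): the state, without advancing time (a new reading comes with each control period).
- eyes.camera(name): name is "scene" or "top" or "wrist"; returns a dict with "pixels" (384x512x3 uint8, red, green, blue), "intrinsics" (3x3 intrinsics, pixels), "pose" (4x4, takes a point from camera to world coordinates). Camera axes: x right, y down, z forward; pixel columns grow to the right and rows downward; lengths in m; the calibration is good to about 2 mm. A picture is of the moment at which its call begins. There is no depth.
- order.close_job(): hands the job in; it is judged then, once.
Trained networks look in a picture, given as the dict that the camera call returned (one of the last four; its "shot" number tells which), for a name from the list of things; names that differ only in an ending like _2 or _b are one class to them, and where a whole thing is asked for, a point or a joint stands for the part that bears it (a point fixed in the world has none). Each returns a list of dicts, best first, with "conf" (0 to 1); they miss things now and then, are a little off and sometimes report something else, mostly with a low value. They report only what shows in the picture. A call takes as long as a camera call. They do not tell look-alikes from the thing itself.
- eyes.look_for(name, picture): "bbox" ([left, top, right, bottom] in pixels, round what is visible of it).
The state is a dict: "time": time; "joint_positions": joint angles; "joint_vel": joint speeds; "joint_torque": joint torques, N m; "ee_pos": TCP position; "eef_rot": TCP orientation; "ft_force": force on the tool from outside, world axes, zero at the start; "torque": the same for the moment, N m; "width": finger opening in m; "grip_force": force on a finger pad.
Only numpy, scipy, OpenCV 4.12 (cv2) and the standard library are available. Lean on these libraries where they do the work, as an engineer would, in place of code of your own. Each camera call takes 0.05 s, during which the arm holds its last target. There are 200 camera calls.

TASK

The wooden box on the kitchen counter is getting a new steel handle: first lower its open lid gently onto the rubber buffer in the front rim, then take the bow handle (the one on a long foot plate) and set its foot squarely on the pale patch in the middle of the lid, lengthwise along the patch. Press it down there with a steady push of about 10 N and finish while still holding it like that, touching only the handle and not the lid, so that I can screw it on; do not ram it, and leave the other things on the counter where they are.

Things in the scene. Friction and masses are not known exactly. Their poses are not given: they have to be found in the camera images.
- box: Open-topped box of pale wood, fixed to the counter: 180 mm deep (its x), 220 mm wide (its y), 90 mm high, walls 10 mm. Origin: centre of its underside; x points from its front (robot side) to the hinge side. It may be turned up to about 0.3 rad.
- lid: Lid: wooden panel 184 x 224 x 12 mm, 0.3 kg, hinged on the box's far top edge. Origin: on the hinge axis, at the panel's underside, 90 mm up and 90 mm from the box's centre. y along the hinge, -x along the panel to its free edge, z out of its outer (top) face. Starts open 1.0 to 1.35 rad, outer face away from the robot. Tilt 0 = shut on the rim; it meets the buffer at 0.051 rad.
- patch (a point): Centre of the pale patch (34 x 114 mm, long along y) in the middle of the lid's outer face, 90 mm from the hinge axis; the origin is on the outer face, 12 mm above the underside. Axes as the lid.
- lid_edge (a point): Middle of the lid's free front edge, on the outer face, 182 mm from the hinge axis. Axes as the lid. The hinge is stiff: the lid stays at any angle, about 0.6 Nm raises it and 0.05 to 0.3 Nm lowers it, e.g. by pushing its outer face near this edge. Gently means well below 1.8 rad/s.
- buffer (a joint): Compression in m of the rubber buffer, a sprung pin 9 mm thick standing 9 mm out of the middle of the front rim, 175 mm from the hinge. 0 = free, 0.009 = right down; 1 N per mm. A push on the patch squeezes it about 0.5 mm per newton (3.8 N/mm as felt at the patch): about 5 mm at 10 N, right down at some 17 N.
- handle: Steel bow handle, 0.10 to 0.20 kg, standing on its foot on the counter: foot plate 30 (x) x 110 (y) x 5 mm, two posts 38 mm either side of the middle, and on them a grip bar 12 mm wide (x), 92 mm long (y), from 26 to 38 mm above the underside. Origin: centre of the underside; z up. It is the same either way round. Take it across the middle of the bar.
- knob: bystander: round steel drawer knob, 42 mm across and 36 mm high, standing on its foot; origin at the centre of its underside
- dish: bystander: white bowl of screws, 70 mm across, 28 mm high; origin at the centre of its underside
- driver: bystander: screwdriver lying on the counter; origin on its underside
- salt: bystander: glass shaker with steel cap, 42 mm across, 80 mm high; origin at the centre of its underside
- pepper: bystander: a second such shaker, same size
- mug: bystander: grey mug, 82 mm across, 95 mm high; origin at the centre of its underside
- coffee: bystander: brown glass jar with red cap, 84 mm across, 140 mm high; origin at the centre of its underside
Things that resemble listed ones, but are neither listed nor needed, are in the scene too. What is shaped like the handle but pink, purple or turquoise is not meant.

How it is judged:
On the way:
1. the lid is lowered onto the buffer (angle between lid's own z axis and vertical below 0.075 rad and angular speed of lid below 0.3 rad/s), for 0.2 s.
At the end, for the whole second after the job is handed in: Still held by the robot, the handle stands flat (within 0.08 rad) on the lid's pale patch, centred within 10 mm and lengthwise along it within 0.12 rad, pressed on the lid with 5 to 15 N; the lid is down on its buffer; the robot touches the handle and not the lid; nothing moves (angle between lid's own z axis and vertical below 0.06 rad and horizontal distance between handle and patch below 0.01 m and z of handle in the frame of patch between -0.004 and 0.006 m and angle between the y axis of handle and the y axis of patch, either way round below 0.12 rad and angle between the z axis of handle and the z axis of patch, either way round below 0.08 rad and contact force between handle and lid between 5 and 15 N and contact force between the fingers and handle above 3 N and contact force between each of the arm, the fingers and lid below 0.5 N and linear speed of handle below 0.02 m/s); the arm keeps its last pose, push and grip.
It fails at once if the lid is swung or slammed (faster than 1.8 rad/s) (angular speed of lid above 1.8 rad/s).
It fails at once if the handle is rammed against the lid (over 30 N) (contact force between handle and lid above 30 N).
It fails at once if another thing is shifted by more than 30 mm (distance of any of knob, dish, driver, salt, pepper, mug, coffee from where it was at the start of the episode above 0.03 m).
It also fails if it takes over 64 s, if anything falls off the work surface, if the arm or the gripper's body presses on something with over 40 N, if the wrist force passes 120 N, or if a joint passes its speed limit or range.

## Working session

There is one attempt and no reset: what is moved stays moved. The work goes in short steps, Python scripts to look and compute and a tool call to move; the robot and the scene stay as the last step left them, time stands still between calls to the robot, and variables do not carry over. Pictures are saved under pics/ and viewed, at most 10 in all, crops included, and the job is handed in when it is done.

Besides the shell and the picture viewer there is one more tool, called after "Request:" as name([rows], argument=value, ...), one row to a line, values as JSON. arm_command: Moves the arm, as the interface text tells. Its arguments: {"type":"object","properties":{"steps":{"type":"array","items":{"type":"object","properties":{"rot":{"type":"array","items":{"type":"number"}},"slide":{"type":"array","items":{"type":"number"}},"grip":{"type":"number"}}}},"newtons":{"type":"number"}},"required":["steps"]}

```bash
mkdir -p pics; cat > h.py <<'E'
import numpy as np,cv2
from bench import sensors,eyes,order
def save(p,n): cv2.imwrite('pics/'+n,cv2.cvtColor(p['pixels'],cv2.COLOR_RGB2BGR))
def plane(p,uv,z):
    K=np.array(p['intrinsics']);T=np.array(p['pose'])
    d=T[:3,:3]@np.linalg.solve(K,[uv[0],uv[1],1]);c=T[:3,3]
    return c+d*(z-c[2])/d[2]
def proj(p,X):
    K=np.array(p['intrinsics']);T=np.array(p['pose'])
    q=K@(T[:3,:3].T@(np.array(X)-T[:3,3]));return q[:2]/q[2]
def tri(obs):
    A=np.zeros((3,3));b=np.zeros(3)
    for p,uv in obs:
        K=np.array(p['intrinsics']);T=np.array(p['pose'])
        d=T[:3,:3]@np.linalg.solve(K,[uv[0],uv[1],1]);d/=np.linalg.norm(d)
        M=np.eye(3)-np.outer(d,d);A+=M;b+=M@T[:3,3]
    return np.linalg.solve(A,b)
E
python3 - <<'E'
from h import *
import pickle
P={}
for n in ['scene','top']:
    p=eyes.camera(n);P[n]=p;save(p,n+'0.png');print(n,np.round(p['pose'],3).tolist(),np.round(p['intrinsics'],1).tolist())
    for k in ['handle','lid','box','knob','dish','driver','salt','pepper','mug','coffee']:
        print(k,[(np.round(d['bbox']).tolist(),round(d['conf'],2)) for d in eyes.look_for(k,p)[:4]])
pickle.dump(P,open('p0.pkl','wb'))
s=sensors.read_state();print(s)
a=cv2.imread('pics/scene0.png');b=cv2.imread('pics/top0.png')
E
```

```text
scene [[0.728, 0.592, -0.346, 0.95], [0.686, -0.62, 0.381, -0.522], [0.011, -0.515, -0.857, 1.187], [0.0, 0.0, 0.0, 1.0]] [[416.7, 0.0, 247.2], [0.0, 416.7, 195.4], [0.0, 0.0, 1.0]]
handle [([104.0, 247.0, 139.0, 277.0], 0.89), ([134.0, 203.0, 170.0, 228.0], 0.85), ([98.0, 310.0, 139.0, 327.0], 0.77), ([170.0, 222.0, 202.0, 245.0], 0.68)]
lid [([264.0, 129.0, 313.0, 223.0], 0.86)]
box [([222.0, 131.0, 309.0, 235.0], 0.74)]
knob [([144.0, 278.0, 163.0, 293.0], 0.45)]
dish [([203.0, 263.0, 226.0, 283.0], 0.8)]
driver [([288.0, 224.0, 339.0, 265.0], 0.57)]
salt [([288.0, 106.0, 299.0, 125.0], 0.58)]
pepper [([308.0, 108.0, 323.0, 126.0], 0.52), ([264.0, 129.0, 311.0, 222.0], 0.16)]
mug [([333.0, 110.0, 361.0, 148.0], 0.97)]
coffee [([185.0, 301.0, 218.0, 341.0], 0.88), ([336.0, 112.0, 364.0, 147.0], 0.49)]
top [[-0.072, -0.969, 0.238, 0.29], [-0.997, 0.071, -0.011, -0.023], [-0.006, -0.238, -0.971, 1.114], [0.0, 0.0, 0.0, 1.0]] [[365.8, 0.0, 255.9], [0.0, 365.8, 189.5], [0.0, 0.0, 1.0]]
handle [([372.0, 238.0, 414.0, 252.0], 0.84), ([304.0, 222.0, 343.0, 235.0], 0.76), ([398.0, 193.0, 4
[... 440 characters left out ...]
_positions': array([-1.15863236,  0.33220081, -0.06467702,  1.46009182,  0.02158662,
        1.34991634, -0.08852413]), 'joint_vel': array([ 0.00061248, -0.00051668,  0.00169109, -0.00084738, -0.00185231,
        0.00172967,  0.0005087 ]), 'joint_torque': array([ 2.53971257e-04, -6.23062491e+01,  2.49602320e-02, -3.90127444e+01,
       -6.10545650e-02,  3.19040450e-02,  8.80021867e-05]), 'ee_pos': array([0.26324802, 0.56687754, 0.22257887]), 'eef_rot': array([ 2.15696281e-01,  9.76460502e-01,  3.99261012e-05, -3.46680099e-06]), 'ft_force': array([-0.3268988 ,  0.34741385, -0.30719156]), 'torque': array([-0.04640653,  0.03760954,  0.00298405]), 'grip_force': 0.0, 'width': 0.08689279125107323}
```

View pics/scene0.png

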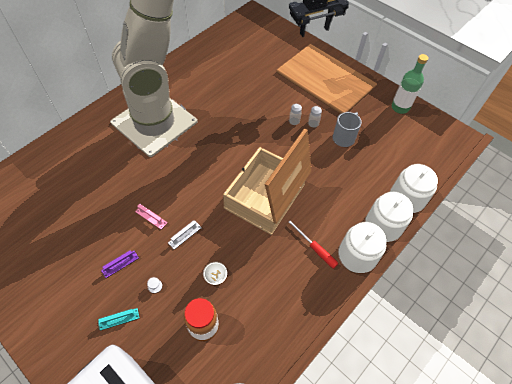

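View pics/top0.png

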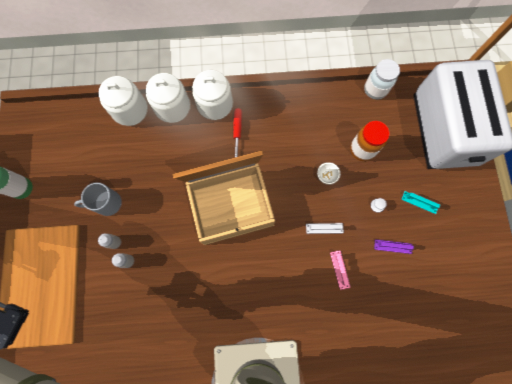

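Scene shows four handle-shaped things: pink (scene 151,216 / top 340,270), purple (120,263 / 394,246), turquoise (119,319 / 421,203), and plain steel (185,235 / 325,229). The steel one is the one meant, because the coloured ones are excluded. The box is at scene (265,190) / top (230,203), with its lid open. I'll confirm in an enlarged crop.

```bash
python3 - <<'E'
import cv2,numpy as np
b=cv2.imread('pics/top0.png')[145:249,165:350];a=cv2.imread('pics/scene0.png')[125:255,160:320]
a=cv2.resize(a,None,fx=2.3,fy=2.3,interpolation=2);b=cv2.resize(b,None,fx=4.3,fy=4.3,interpolation=2)
cv2.imwrite('pics/top_crop.png',b)
a=cv2.imread('pics/scene0.png')[125:255,160:320]
cv2.imwrite('pics/scene_crop.png',cv2.resize(a,None,fx=4.5,fy=4.5,interpolation=2))
E
```

```text
(no output)
```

View pics/top_crop.png

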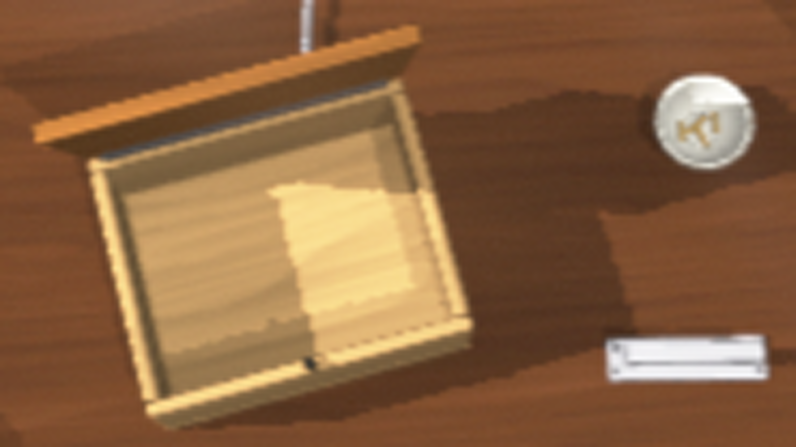

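View pics/scene_crop.png

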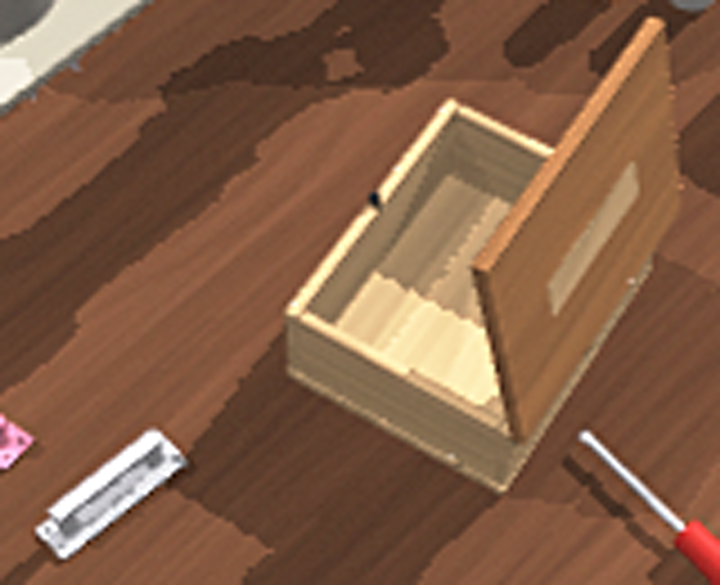

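```bash
python3 - <<'E'
from h import *
import pickle
P=pickle.load(open('p0.pkl','rb'))
from scipy.optimize import least_squares
t=lambda u,v:(P['top'],(u/4.3+165-.4,v/4.3+145-.4))
s=lambda u,v:(P['scene'],(u/4.5+160-.4,v/4.5+125-.4))
L={'FL':tri([t(148,408),s(450,103)]),'FR':tri([t(470,325),s(290,312)]),'buf':tri([t(311,360),s(376,196)])}
for k in L: print(k,L[k].round(4))
hc=[(t(606,340),s(38,530)),(t(767,335),s(155,430)),(t(769,378),s(187,462)),(t(608,381),s(62,557))]
H=[tri(o) for o in [(hc[0][0],hc[1][1])]]  # placeholder
# identify: top left = +y
tt=[plane(o[0][0],o[0][1],.005) for o in hc];ss=[plane(o[1][0],o[1][1],.005) for o in hc]
print(np.round(tt,3));print(np.round(ss,3))
obs=[((-.09,.11,.09),t(148,408)),((-.09,.11,.09),s(450,103)),((-.09,-.11,.09),t(470,325)),((-.09,-.11,.09),s(290,312)),((.09,.11,.09),t(92,160)),((.09,-.11,.09),t(405,85)),((-.09,-.11,0),s(290,378)),((.09,-.11,0),s(503,490))]
def bx(q,X):
    c,n=np.cos(q[2]),np.sin(q[2]);return np.array([q[0]+c*X[0]-n*X[1],q[1]+n*X[0]+c*X[1],X[2]])
def lid(q,X):
    a=q[3];return bx(q,(.09+np.cos(a)*X[0]+np.sin(a)*X[2],X[1],.09-np.sin(a)*X[0]+np.cos(a)*X[2]))
lo=[((-.184,.112,.012),t(33,128)),((-.184,-.112,.012),t(417,28)),((-.184,-.112,.012),s(490,270)),((-.09,.057,.012),s(635,165)),((-.09,-.057,.012),s(555,300))]
r=lambda q:np.concatenate([proj(o[0],bx(q,X))-o[1] for X,o in obs]+[proj(o[0],lid(q,X))-o[1] for X,o in lo])
f=least_squares(r,[.55,.05,.2,1.2],loss='soft_l1');print(f.x.round(4));print(r(f.x).reshape(-1,2).round(1).tolist())
q=f.x.copy();print('edge',lid(q,(-.182,0,.012)));q[3]=.051;print('patch',lid(q,(-.09,0,.012)),'edge',lid(q,(-.182,0,.012)))
E
```

```text
FL [0.4085 0.1328 0.0854]
FR [ 0.4492 -0.0787  0.0859]
buf [0.4316 0.0261 0.0986]
[[ 0.444 -0.179  0.005]
 [ 0.439 -0.293  0.005]
 [ 0.408 -0.29   0.005]
 [ 0.415 -0.177  0.005]]
[[ 0.411 -0.289  0.005]
 [ 0.413 -0.181  0.005]
 [ 0.448 -0.183  0.005]
 [ 0.438 -0.291  0.005]]
[0.5146 0.0441 0.2016 1.3311]
[[0.1, 1.8], [0.0, -1.9], [0.9, -0.1], [-1.1, -0.2], [-1.4, -0.6], [-1.2, -2.8], [-0.0, -0.6], [0.4, 1.1], [-0.3, -0.2], [0.2, -1.0], [-1.4, -0.6], [0.2, 2.0], [-0.9, -0.2]]
edge [0.57187146 0.05582877 0.26964586]
patch [0.51531859 0.04427081 0.10657241] edge [0.42529899 0.02587312 0.11126237]
```

The crops confirm the handle: plain steel bow on a long foot plate at top (325,229), centre about (0.427,-0.235), yaw about -0.055. The buffer pin is at top (237,228). The box is at (0.515,0.044) with yaw 0.20, and the lid is open 1.33 rad. Next I move the shut fingers over and behind the lid.

Request:
arm_command([
  {"rot":[0,0,-3.4],"slide":[0.022,-0.031,0.017],"grip":0},
  {"rot":[0,0,-3.4],"slide":[0.022,-0.031,0.017],"grip":0},
  {"rot":[0,0,-3.4],"slide":[0.022,-0.031,0.017],"grip":0},
  {"rot":[0,0,-3.4],"slide":[0.022,-0.031,0.017],"grip":0},
  {"rot":[0,0,-3.4],"slide":[0.022,-0.031,0.017],"grip":0},
  {"rot":[0,0,-3.4],"slide":[0.022,-0.031,0.017],"grip":0},
  {"rot":[0,0,-3.4],"slide":[0.022,-0.031,0.017],"grip":0},
  {"rot":[0,0,-3.4],"slide":[0.022,-0.031,0.017],"grip":0},
])

```text
time: 2.1
ee_pos: [0.4405, 0.3167, 0.3597]
eef_rot: [0.441, 0.898, 0.0, 0.0]
ft_force: [0.5, 0.6, -0.2]
width: 0.015
grip_force: 0.0
```

Request:
arm_command([
  {"rot":[0,0,-3.3],"slide":[0.022,-0.032,0],"grip":0},
  {"rot":[0,0,-3.3],"slide":[0.022,-0.032,0],"grip":0},
  {"rot":[0,0,-3.3],"slide":[0.022,-0.032,0],"grip":0},
  {"rot":[0,0,-3.3],"slide":[0.022,-0.032,0],"grip":0},
  {"rot":[0,0,-3.3],"slide":[0.022,-0.032,0],"grip":0},
  {"rot":[0,0,-3.3],"slide":[0.022,-0.032,0],"grip":0},
  {"rot":[0,0,-3.3],"slide":[0.022,-0.032,0],"grip":0},
  {"rot":[0,0,-3.3],"slide":[0.022,-0.032,0],"grip":0},
])

```text
time: 3.1
ee_pos: [0.6159, 0.0606, 0.3592]
eef_rot: [0.634, 0.773, 0.0, 0.0]
ft_force: [0.4, 1.1, -0.8]
width: 0.0007
grip_force: 0.0
```

```bash
python3 - <<'E'
from h import *
s=sensors.read_state();print(s['time'],s['ee_pos'].round(4),s['eef_rot'].round(3),s['ft_force'].round(2),s['width'])
q=np.array([.5146,.0441,.2016]);r=.15;prev=None
for a in [1.331,1.15,.95,.75,.55,.35,.2,.12,.051]:
    bxx=.09-np.cos(a)*r+np.sin(a)*.012+.015; z=.09+np.sin(a)*r+np.cos(a)*.012
    T=np.array([q[0]+np.cos(q[2])*bxx,q[1]+np.sin(q[2])*bxx,z]);print(a,T.round(4),(T-prev).round(4) if prev is not None else '');prev=T
E
```

```text
3.1 [0.6159 0.0606 0.3592] [0.634 0.773 0.    0.   ] [ 0.42  1.11 -0.77] 0.0006751748993790832
1.331 [0.594  0.0603 0.2386] 
1.15 [0.5682 0.055  0.2318] [-0.0258 -0.0053 -0.0067]
0.95 [0.5416 0.0496 0.219 ] [-0.0266 -0.0054 -0.0128]
0.75 [0.518  0.0448 0.201 ] [-0.0236 -0.0048 -0.018 ]
0.55 [0.4983 0.0408 0.1786] [-0.0196 -0.004  -0.0224]
0.35 [0.4835 0.0377 0.1527] [-0.0149 -0.003  -0.0259]
0.2 [0.4758 0.0362 0.1316] [-0.0077 -0.0016 -0.0211]
0.12 [0.473  0.0356 0.1199] [-0.0028 -0.0006 -0.0117]
0.051 [0.4713 0.0353 0.1096] [-0.0017 -0.0003 -0.0102]
```

Request:
arm_command([
  {"slide":[0.001,0,-0.03],"grip":0},
  {"slide":[0.001,0,-0.03],"grip":0},
  {"slide":[0,0,-0.03],"grip":0},
  {"slide":[0,0,-0.03],"grip":0},
  {"slide":[-0.006,0,0],"grip":0},
  {"slide":[-0.006,0,0],"grip":0},
  {"slide":[-0.006,0,0],"grip":0},
  {"slide":[-0.006,0,0],"grip":0},
])

```text
schema error: expected keys rot, slide, grip
```

Request:
arm_command([
  {"slide":[-0.0065,-0.0013,-0.0017],"grip":0},
  {"slide":[-0.0065,-0.0013,-0.0017],"grip":0},
  {"slide":[-0.0065,-0.0013,-0.0017],"grip":0},
  {"slide":[-0.0065,-0.0013,-0.0017],"grip":0},
  {"slide":[-0.0066,-0.0013,-0.0032],"grip":0},
  {"slide":[-0.0066,-0.0013,-0.0032],"grip":0},
  {"slide":[-0.0066,-0.0013,-0.0032],"grip":0},
  {"slide":[-0.0066,-0.0013,-0.0032],"grip":0},
])

```text
schema error: expected keys rot, slide, grip
```

```bash
python3 - <<'E'
from h import *
p=eyes.camera('scene');save(p,'s1.png')
c=cv2.imread('pics/s1.png')[60:260,160:400];cv2.imwrite('pics/s1c.png',cv2.resize(c,None,fx=2.5,fy=2.5))
print(sensors.read_state()['ee_pos'])
E
```

```text
[0.61748389 0.05489104 0.35856637]
```

View pics/s1c.png

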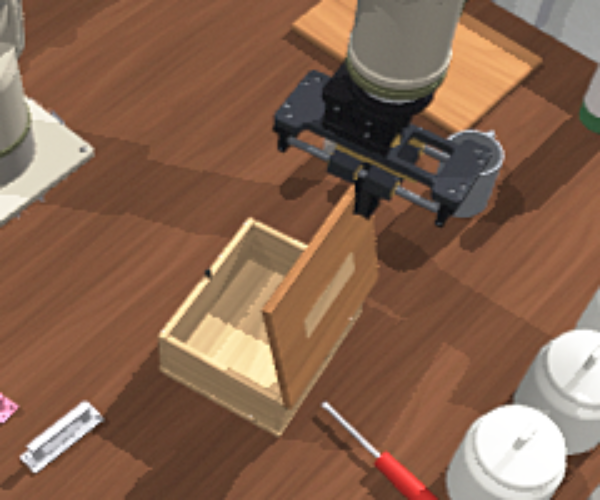

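The rows were refused because each one needs a rot value, so nothing moved. The picture shows the shut fingers above and behind the lid's free edge, at crop (365,200). Going on.

Request:
arm_command([
  {"rot":[0,0,0],"slide":[0,0,-0.03],"grip":0},
  {"rot":[0,0,0],"slide":[0,0,-0.03],"grip":0},
  {"rot":[0,0,0],"slide":[0,0,-0.03],"grip":0},
  {"rot":[0,0,0],"slide":[0,0,-0.03],"grip":0},
  {"rot":[0,0,0],"slide":[-0.006,0,0],"grip":0},
  {"rot":[0,0,0],"slide":[-0.006,0,0],"grip":0},
  {"rot":[0,0,0],"slide":[-0.006,0,0],"grip":0},
  {"rot":[0,0,0],"slide":[-0.006,0,0],"grip":0},
])

```text
time: 4.15
ee_pos: [0.5912, 0.0629, 0.2396]
eef_rot: [0.633, 0.774, 0.001, 0.0]
ft_force: [0.2, -0.1, -0.7]
width: 0.0003
grip_force: 0.0
```

Request:
arm_command([
  {"rot":[0,0,0],"slide":[-0.0065,-0.0013,-0.0017],"grip":0},
  {"rot":[0,0,0],"slide":[-0.0065,-0.0013,-0.0017],"grip":0},
  {"rot":[0,0,0],"slide":[-0.0065,-0.0013,-0.0017],"grip":0},
  {"rot":[0,0,0],"slide":[-0.0065,-0.0013,-0.0017],"grip":0},
  {"rot":[0,0,0],"slide":[-0.0066,-0.0013,-0.0032],"grip":0},
  {"rot":[0,0,0],"slide":[-0.0066,-0.0013,-0.0032],"grip":0},
  {"rot":[0,0,0],"slide":[-0.0066,-0.0013,-0.0032],"grip":0},
  {"rot":[0,0,0],"slide":[-0.0066,-0.0013,-0.0032],"grip":0},
])

```text
time: 5.15
ee_pos: [0.5384, 0.0523, 0.2186]
eef_rot: [0.633, 0.774, -0.0, 0.0]
ft_force: [1.8, -0.3, -0.5]
width: 0.0007
grip_force: 0.7
```

Request:
arm_command([
  {"rot":[0,0,0],"slide":[-0.0059,-0.0012,-0.0045],"grip":0},
  {"rot":[0,0,0],"slide":[-0.0059,-0.0012,-0.0045],"grip":0},
  {"rot":[0,0,0],"slide":[-0.0059,-0.0012,-0.0045],"grip":0},
  {"rot":[0,0,0],"slide":[-0.0059,-0.0012,-0.0045],"grip":0},
  {"rot":[0,0,0],"slide":[-0.0049,-0.001,-0.0056],"grip":0},
  {"rot":[0,0,0],"slide":[-0.0049,-0.001,-0.0056],"grip":0},
  {"rot":[0,0,0],"slide":[-0.0049,-0.001,-0.0056],"grip":0},
  {"rot":[0,0,0],"slide":[-0.0049,-0.001,-0.0056],"grip":0},
])

```text
time: 6.15
ee_pos: [0.4954, 0.0436, 0.1781]
eef_rot: [0.633, 0.774, 0.0, 0.0]
ft_force: [0.6, -0.9, 1.0]
width: 0.0004
grip_force: 0.4
```

Request:
arm_command([
  {"rot":[0,0,0],"slide":[-0.0037,-0.0007,-0.0065],"grip":0},
  {"rot":[0,0,0],"slide":[-0.0037,-0.0007,-0.0065],"grip":0},
  {"rot":[0,0,0],"slide":[-0.0037,-0.0007,-0.0065],"grip":0},
  {"rot":[0,0,0],"slide":[-0.0037,-0.0007,-0.0065],"grip":0},
  {"rot":[0,0,0],"slide":[-0.0019,-0.0004,-0.0053],"grip":0},
  {"rot":[0,0,0],"slide":[-0.0019,-0.0004,-0.0053],"grip":0},
  {"rot":[0,0,0],"slide":[-0.0019,-0.0004,-0.0053],"grip":0},
  {"rot":[0,0,0],"slide":[-0.0019,-0.0004,-0.0053],"grip":0},
])

```text
time: 7.15
ee_pos: [0.4733, 0.0393, 0.1311]
eef_rot: [0.633, 0.774, 0.0, 0.0]
ft_force: [1.2, 0.5, 0.3]
width: 0.0001
grip_force: 0.3
```

Request:
arm_command([
  {"rot":[0,0,0],"slide":[-0.0007,0,-0.003],"grip":0},
  {"rot":[0,0,0],"slide":[-0.0007,0,-0.003],"grip":0},
  {"rot":[0,0,0],"slide":[-0.0007,0,-0.003],"grip":0},
  {"rot":[0,0,0],"slide":[-0.0007,0,-0.003],"grip":0},
  {"rot":[0,0,0],"slide":[-0.0004,0,-0.002],"grip":0},
  {"rot":[0,0,0],"slide":[-0.0004,0,-0.002],"grip":0},
  {"rot":[0,0,0],"slide":[-0.0004,0,-0.002],"grip":0},
  {"rot":[0,0,0],"slide":[0,0,-0.002],"grip":0},
])

```text
time: 8.15
ee_pos: [0.4691, 0.0393, 0.1112]
eef_rot: [0.633, 0.774, -0.0, -0.0]
ft_force: [-0.5, -0.9, 0.4]
width: 0.0005
grip_force: 0.3
```

Request:
arm_command([
  {"rot":[0,0,0],"slide":[0,0,-0.0008],"grip":0},
  {"rot":[0,0,0],"slide":[0,0,-0.0008],"grip":0},
  {"rot":[0,0,0],"slide":[0,0,-0.0008],"grip":0},
  {"rot":[0,0,0],"slide":[0,0,-0.0008],"grip":0},
  {"rot":[0,0,0],"slide":[0,0,-0.0008],"grip":0},
  {"rot":[0,0,0],"slide":[0,0,-0.0008],"grip":0},
  {"rot":[0,0,0],"slide":[0,0,0],"grip":0},
  {"rot":[0,0,0],"slide":[0,0,0],"grip":0},
])

```text
time: 9.15
ee_pos: [0.4695, 0.0393, 0.1066]
eef_rot: [0.633, 0.774, 0.0, 0.0]
ft_force: [-1.1, 0.3, 1.1]
width: 0.0006
grip_force: 0.6
```

Request:
arm_command([
  {"rot":[0,0,0],"slide":[0,0,-0.001],"grip":0},
  {"rot":[0,0,0],"slide":[0,0,-0.001],"grip":0},
  {"rot":[0,0,0],"slide":[0,0,-0.001],"grip":0},
  {"rot":[0,0,0],"slide":[0,0,0],"grip":0},
  {"rot":[0,0,0],"slide":[0,0,0],"grip":0},
  {"rot":[0,0,0],"slide":[0,0,0],"grip":0},
  {"rot":[0,0,0],"slide":[0,0,0],"grip":0},
  {"rot":[0,0,0],"slide":[0,0,0],"grip":0},
])

```text
time: 10.15
ee_pos: [0.4692, 0.0392, 0.1038]
eef_rot: [0.633, 0.774, 0.0, -0.0]
ft_force: [-3.6, 0.3, 7.4]
width: 0.0004
grip_force: 3.7
```

The lid now rests firmly on the buffer, with a 7 N reaction. Next I move over the handle.

Request:
arm_command([
  {"rot":[0,0,0],"slide":[0,0,0.005],"grip":0},
  {"rot":[0,0,0],"slide":[0,0,0.03],"grip":0},
  {"rot":[0,0,-2.4],"slide":[-0.007,-0.046,0.012],"grip":0.6},
  {"rot":[0,0,-2.4],"slide":[-0.007,-0.046,0.012],"grip":0.6},
  {"rot":[0,0,-2.4],"slide":[-0.007,-0.046,0.012],"grip":0.6},
  {"rot":[0,0,-2.4],"slide":[-0.007,-0.046,0.012],"grip":0.6},
  {"rot":[0,0,-2.4],"slide":[-0.007,-0.046,0.012],"grip":0.6},
  {"rot":[0,0,-2.4],"slide":[-0.007,-0.046,0.012],"grip":0.6},
])

```text
time: 11.15
ee_pos: [0.427, -0.2382, 0.2112]
eef_rot: [0.725, 0.688, 0.0, 0.0]
ft_force: [0.3, 0.2, -0.4]
width: 0.0496
grip_force: 0.0
```

```bash
python3 - <<'E'
from h import *
import pickle
for i in range(2): p=eyes.camera('wrist')
t=eyes.camera('top');save(p,'w1.png');save(t,'t1.png');pickle.dump((p,t),open('p1.pkl','wb'))
c=cv2.imread('pics/t1.png')[140:250,165:295]
a=np.hstack([cv2.imread('pics/w1.png')[:,:],cv2.resize(c,(454,384),interpolation=2)]);a=cv2.resize(a,None,fx=.8,fy=.8)
cv2.imwrite('pics/m1.png',a)
s=sensors.read_state();print(s['time'],s['ee_pos'].round(4),s['eef_rot'].round(4),s['width'],s['ft_force'].round(2))
print(np.round(p['pose'],3).tolist(),p['intrinsics'])
for X in [(.427,-.236,.038),(.427-.0055/2,-.291,.005)]: print(proj(p,X))
print(eyes.look_for('handle',p)[:3],eyes.look_for('handle',t)[:4])
E
```

```text
11.3 [ 0.4269 -0.2392  0.2112] [7.264e-01 6.872e-01 2.000e-04 8.000e-04] 0.05140259462153279 [ 1.17  0.62 -1.36]
[[0.998, -0.059, -0.015, 0.431], [-0.061, -0.95, -0.306, -0.16], [0.004, 0.306, -0.952, 0.375], [0.0, 0.0, 0.0, 1.0]] [[289.20319234   0.         252.08028976]
 [  0.         289.20319234 193.62410472]
 [  0.           0.           1.        ]]
[251.34999102 167.40699566]
[251.78571183 201.8283046 ]
[{'bbox': [238.6, 117.5, 262.4, 203.0], 'conf': 0.82}, {'bbox': [118.0, 170.0, 199.9, 209.0], 'conf': 0.77}, {'bbox': [202.8, 260.7, 227.9, 327.4], 'conf': 0.73}] [{'bbox': [307.5, 223.2, 333.6, 231.7], 'conf': 0.76}, {'bbox': [331.8, 251.5, 337.3, 267.9], 'conf': 0.49}, {'bbox': [429.1, 201.2, 438.0, 211.9], 'conf': 0.4}]
```

View pics/m1.png

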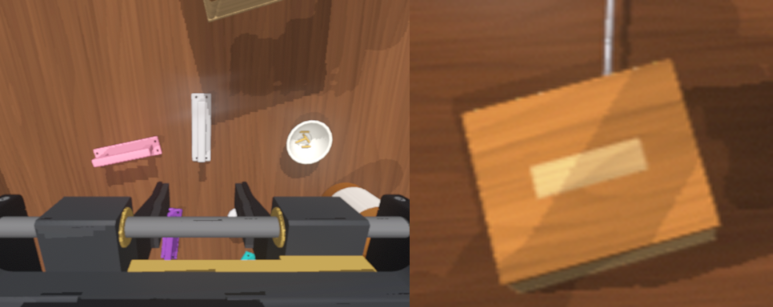

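The wrist view (left) shows the steel handle at full-resolution pixel (250,160), below the fingers. The top view (right) shows the lid shut, with the pale patch at about (333,188) in the combined crop. I'll refine both.

```bash
python3 - <<'E'
from h import *
import pickle
from scipy.optimize import least_squares
p,t=pickle.load(open('p1.pkl','rb'));P=pickle.load(open('p0.pkl','rb'))
def rect(p,box,cond):
    im=p['pixels'];h=cv2.cvtColor(im,cv2.COLOR_RGB2HSV).astype(int);m=cond(h).astype(np.uint8);k=np.zeros_like(m);l,tp,r,b=box;k[tp:b,l:r]=m[tp:b,l:r]
    n,L,st,_=cv2.connectedComponentsWithStats(k);j=1+np.argmax(st[1:,4]);pts=np.argwhere(L==j)[:,::-1].astype(np.float32)
    return cv2.minAreaRect(pts),len(pts)
w,n=rect(p,(225,105,275,215),lambda h:(h[...,1]<60)&(h[...,2]>95));print('wrist',w,n)
st,n=rect(P['top'],(295,215,355,245),lambda h:(h[...,1]<60)&(h[...,2]>95));print('top',st,n)
ss,n=rect(P['scene'],(162,215,210,252),lambda h:(h[...,1]<60)&(h[...,2]>95));print('scene',ss,n)
for a,b in ((p,w),(P['top'],st),(P['scene'],ss)):
    c=cv2.boxPoints(b);e=[(c[i]+c[(i+1)%4])/2 for i in range(4)]
    L=[np.linalg.norm(e[0]-e[2]),np.linalg.norm(e[1]-e[3])];i=int(np.argmax(L))
    E=[plane(a,e[i],.006),plane(a,e[i+2],.006)];d=E[0]-E[1];d*=np.sign(d[1]);print('handle c',(sum(E)/2).round(4),'yaw',round(np.arctan2(-d[0],d[1]),4),'len',np.linalg.norm(d).round(4))
h=tri([(p,w[0]),(P['top'],st[0]),(P['scene'],ss[0])]);print('tri',h.round(4))
pt,n=rect(t,(195,170,245,205),lambda h:(h[...,1]<125)&(h[...,2]>120)&(h[...,0]<30));print('patch',pt,n)
c=cv2.boxPoints(pt);e=[(c[i]+c[(i+1)%4])/2 for i in range(4)]
i=int(np.argmax([np.linalg.norm(e[0]-e[2]),np.linalg.norm(e[1]-e[3])]))
E=[plane(t,e[i],.1066),plane(t,e[i+2],.1066)];d=E[0]-E[1];d*=np.sign(d[1]);print('patch c',(sum(E)/2).round(4),'yaw',np.arctan2(-d[0],d[1]),np.linalg.norm(d))
E
```

```text
wrist ((251.5, 159.0), (86.0, 25.0), 90.0) 2137
top ((324.5, 228.0), (10.0, 37.0), 90.0) 406
scene ((183.7195281982422, 234.0244140625), (10.932164192199707, 35.7637939453125), 51.34019470214844) 385
handle c [ 0.4273 -0.2347  0.006 ] yaw -0.0616 len 0.1125
handle c [ 0.4261 -0.2347  0.006 ] yaw -0.0727 len 0.1122
handle c [ 0.4258 -0.2359  0.006 ] yaw -0.0516 len 0.1123
tri [ 0.4262 -0.2347  0.0035]
patch ((227.30551147460938, 199.54420471191406), (9.263760566711426, 36.345855712890625), 77.19573211669922) 194
patch c [0.5137 0.0478 0.1066] yaw 0.15606046673364893 0.10209719684027033
```

Request:
arm_command([
  {"rot":[0,0,0],"slide":[0,0.0015,-0.03],"grip":0.6},
  {"rot":[0,0,0],"slide":[0,0.0015,-0.03],"grip":0.6},
  {"rot":[0,0,0],"slide":[0,0,-0.03],"grip":0.6},
  {"rot":[0,0,0],"slide":[0,0,-0.03],"grip":0.6},
  {"rot":[0,0,0],"slide":[0,0,-0.03],"grip":0.6},
  {"rot":[0,0,0],"slide":[0,0,-0.03],"grip":0.6},
  {"rot":[0,0,0],"slide":[0,0,-0.01],"grip":0.6},
  {"rot":[0,0,0],"slide":[0,0,0],"grip":0.6},
])

```text
time: 12.4
ee_pos: [0.4272, -0.233, 0.0204]
eef_rot: [0.724, 0.689, -0.0, -0.0]
ft_force: [0.6, -0.1, 0.8]
width: 0.0521
grip_force: 0.0
```

Request:
arm_command([
  {"rot":[0,0,0],"slide":[0,-0.002,-0.004],"grip":0.6},
  {"rot":[0,0,0],"slide":[0,0,-0.003],"grip":0.6},
  {"rot":[0,0,0],"slide":[0,0,0],"grip":0},
  {"rot":[0,0,0],"slide":[0,0,0],"grip":0},
  {"rot":[0,0,0],"slide":[0,0,0],"grip":0},
  {"rot":[0,0,0],"slide":[0,0,0],"grip":0},
  {"rot":[0,0,0],"slide":[0,0,0],"grip":0},
  {"rot":[0,0,0],"slide":[0,0,0],"grip":0},
], newtons=45)

```text
time: 13.4
ee_pos: [0.4271, -0.2357, 0.0135]
eef_rot: [0.725, 0.689, -0.0, -0.0]
ft_force: [-0.5, 0.3, -1.8]
width: 0.0112
grip_force: 44.7
```

Request:
arm_command([
  {"rot":[0,0,0],"slide":[0,0,0.02],"grip":0},
  {"rot":[0,0,0],"slide":[0,0,0.04],"grip":0},
  {"rot":[0,0,2.4],"slide":[0.012,0.033,0.03],"grip":0},
  {"rot":[0,0,2.5],"slide":[0.012,0.033,0.03],"grip":0},
  {"rot":[0,0,2.5],"slide":[0.012,0.033,0.03],"grip":0},
  {"rot":[0,0,2.5],"slide":[0.012,0.033,0.03],"grip":0},
  {"rot":[0,0,2.5],"slide":[0.012,0.033,0.03],"grip":0},
  {"rot":[0,0,2.5],"slide":[0.012,0.033,0.03],"grip":0},
])

```text
time: 14.4
ee_pos: [0.4993, -0.0367, 0.2545]
eef_rot: [0.629, 0.777, 0.0, -0.0]
ft_force: [1.0, 0.8, -0.5]
width: 0.0115
grip_force: 44.7
```

```bash
python3 - <<'E'
from h import *
import pickle
for i in range(4): p=eyes.camera('wrist')
save(p,'w2.png');pickle.dump(p,open('p2.pkl','wb'))
s=sensors.read_state();print(s['time'],s['ee_pos'].round(4),s['eef_rot'].round(4),s['width'],s['ft_force'].round(2))
print(proj(p,(.5153,.0443,.1066)))
cv2.imwrite('pics/w2b.png',cv2.resize(cv2.imread('pics/w2.png'),None,fx=1.5,fy=1.5))
E
```

```text
14.6 [ 0.4993 -0.0376  0.2534] [ 6.291e-01  7.773e-01 -1.000e-04  1.000e-04] 0.011324540250114933 [ 0.02  0.83 -0.64]
[281.53176506 109.93928693]
```

View pics/w2b.png

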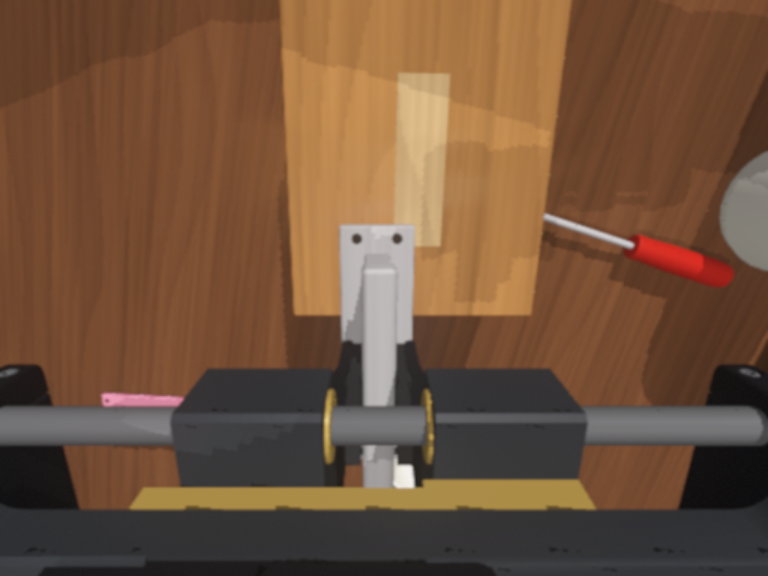

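The wrist view shows the patch with corners (397,73), (450,73) and (441,246) in the enlarged picture. The held handle's far foot edge runs from (340,225) to (413,225), straight in the grip.

```bash
python3 - <<'E'
from h import *
import pickle
p=pickle.load(open('p2.pkl','rb'))
f=lambda u,v,z:plane(p,((u-.25)/1.5,(v-.25)/1.5),z)
FL,FR,NR=f(397,73,.1075),f(450,73,.1057),f(441,246,.1057)
d=FR-NR;print('patch c',((FL+NR)/2).round(4),'yaw',np.arctan2(-d[0],d[1]).round(4),'len',np.linalg.norm(d),'w',np.linalg.norm(FR-FL))
a,b=f(294,315,.1115),f(532,315,.103);print('lid near edge dir',np.degrees(np.arctan2(*(b-a)[1::-1])),np.linalg.norm(b-a))
A,B=f(340,225,.2449),f(413,225,.2449);m=(A+B)/2;e=B-A;th=np.arctan2(e[1],e[0])
print('foot width',np.linalg.norm(e),'yaw',th,'centre',(m+.055*np.array([np.sin(th),-np.cos(th),0])).round(4), 'bar', (f(366,270,.278)).round(4),f(395,270,.278).round(4))
E
```

```text
patch c [0.5138 0.0442 0.1066] yaw 0.2046 len 0.11412394588890765 w 0.03453047331887939
lid near edge dir 11.068142131155325 0.18255160948038388
foot width 0.028961758369373456 yaw 0.2115425111797501 centre [ 0.5001 -0.0347  0.2449] bar [0.4872 0.0089 0.278 ] [0.4966 0.0109 0.278 ]
```

Request:
arm_command([
  {"rot":[-0.07,0.34,-0.1],"slide":[0.0038,0.02,-0.008],"grip":0},
  {"rot":[-0.07,0.34,-0.1],"slide":[0.0038,0.02,-0.01],"grip":0},
  {"rot":[-0.07,0.34,-0.1],"slide":[0.0037,0.02,-0.01],"grip":0},
  {"rot":[-0.07,0.34,-0.1],"slide":[0.0037,0.02,-0.02],"grip":0},
  {"rot":[0,0,0],"slide":[0,0,-0.03],"grip":0},
  {"rot":[0,0,0],"slide":[0,0,-0.03],"grip":0},
  {"rot":[0,0,0],"slide":[0,0,-0.008],"grip":0},
  {"rot":[0,0,0],"slide":[0,0,0],"grip":0},
])

```text
time: 15.6
ee_pos: [0.5141, 0.0425, 0.1373]
eef_rot: [0.632, 0.775, -0.01, -0.008]
ft_force: [0.3, -0.3, -1.6]
width: 0.0114
grip_force: 44.7
```

Request:
arm_command([
  {"rot":[0,0,0],"slide":[0,0,0],"grip":0},
  {"rot":[0,0,0],"slide":[0,0,-0.002],"grip":0},
  {"rot":[0,0,0],"slide":[0,0,-0.002],"grip":0},
  {"rot":[0,0,0],"slide":[0,0,-0.002],"grip":0},
  {"rot":[0,0,0],"slide":[0,0,-0.002],"grip":0},
  {"rot":[0,0,0],"slide":[0,0,0],"grip":0},
  {"rot":[0,0,0],"slide":[0,0,0],"grip":0},
  {"rot":[0,0,0],"slide":[0,0,0],"grip":0},
])

```text
time: 16.6
ee_pos: [0.5143, 0.0423, 0.1296]
eef_rot: [0.632, 0.775, -0.009, -0.008]
ft_force: [-0.3, 0.1, -2.1]
width: 0.0113
grip_force: 44.7
```

```bash
python3 - <<'E'
from h import *
F=[]
for i in range(6): p=eyes.camera('wrist');s=sensors.read_state();F.append(s['ft_force'])
t=eyes.camera('top');save(p,'w3.png');save(t,'t3.png')
print(s['time'],s['ee_pos'].round(4),s['eef_rot'].round(4),np.mean(F,0).round(2),np.std(F,0).round(2))
c=cv2.imread('pics/w3.png');cv2.imwrite('pics/w3b.png',cv2.resize(c,None,fx=1.5,fy=1.5))
E
```

```text
16.9 [0.5143 0.0423 0.1296] [ 0.6321  0.7748 -0.0093 -0.0076] [-0.11  0.05 -1.57] [0.38 0.56 0.39]
```

View pics/w3b.png

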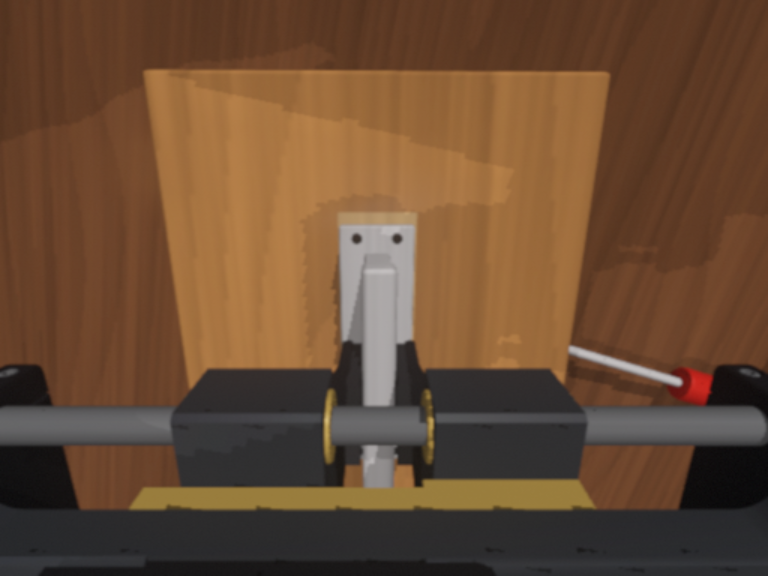

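The foot sits centred across the patch, with the patch at 338–417 and the foot at 340–414. The patch's far edge is at row 212 and the foot's at row 225. I'll check the lengthwise offset.

```bash
python3 - <<'E'
from h import *
p=eyes.camera('wrist');u=np.array([-.2,.98,0])
f=lambda u,v,z:plane(p,((u-.25)/1.5,(v-.25)/1.5),z)
a=f(377.5,212,.1066);b=f(377,225,.1296-.0135+.005)
print(a,b,(a-b)@u,'ideal .002', 'lateral',(a-b)@np.array([.98,.2,0]))
E
```

```text
[0.50234175 0.10069459 0.1066    ] [0.50314972 0.09758907 0.1211    ] 0.0032050125310281573 ideal .002 lateral -0.00017070341785494262
```

Request:
arm_command([
  {"rot":[0,0,0],"slide":[0,0.001,-0.0015],"grip":0},
  {"rot":[0,0,0],"slide":[0,0,-0.0015],"grip":0},
  {"rot":[0,0,0],"slide":[0,0,-0.0015],"grip":0},
  {"rot":[0,0,0],"slide":[0,0,-0.0015],"grip":0},
  {"rot":[0,0,0],"slide":[0,0,-0.001],"grip":0},
  {"rot":[0,0,0],"slide":[0,0,-0.001],"grip":0},
  {"rot":[0,0,0],"slide":[0,0,0],"grip":0},
  {"rot":[0,0,0],"slide":[0,0,0],"grip":0},
])

```text
time: 18.0
ee_pos: [0.5143, 0.0433, 0.1216]
eef_rot: [0.632, 0.775, -0.009, -0.008]
ft_force: [1.2, -0.7, -0.5]
width: 0.0113
grip_force: 44.7
```

Request:
arm_command([
  {"rot":[0,0,0],"slide":[0,0,-0.0005],"grip":0},
  {"rot":[0,0,0],"slide":[0,0,-0.0005],"grip":0},
  {"rot":[0,0,0],"slide":[0,0,-0.0005],"grip":0},
  {"rot":[0,0,0],"slide":[0,0,-0.0005],"grip":0},
  {"rot":[0,0,0],"slide":[0,0,0],"grip":0},
  {"rot":[0,0,0],"slide":[0,0,0],"grip":0},
  {"rot":[0,0,0],"slide":[0,0,0],"grip":0},
  {"rot":[0,0,0],"slide":[0,0,0],"grip":0},
])

```text
time: 19.0
ee_pos: [0.5143, 0.0433, 0.1196]
eef_rot: [0.632, 0.775, -0.009, -0.008]
ft_force: [-0.6, -0.2, -1.0]
width: 0.0115
grip_force: 44.7
```

Request:
arm_command([
  {"rot":[0,0,0],"slide":[0,0,-0.0005],"grip":0},
  {"rot":[0,0,0],"slide":[0,0,-0.0005],"grip":0},
  {"rot":[0,0,0],"slide":[0,0,-0.0005],"grip":0},
  {"rot":[0,0,0],"slide":[0,0,0],"grip":0},
  {"rot":[0,0,0],"slide":[0,0,0],"grip":0},
  {"rot":[0,0,0],"slide":[0,0,0],"grip":0},
  {"rot":[0,0,0],"slide":[0,0,0],"grip":0},
  {"rot":[0,0,0],"slide":[0,0,0],"grip":0},
])

```text
time: 20.0
ee_pos: [0.5143, 0.0433, 0.1182]
eef_rot: [0.632, 0.775, -0.009, -0.008]
ft_force: [-1.4, -0.6, 2.8]
width: 0.0117
grip_force: 44.7
```

Request:
arm_command([
  {"rot":[0,0,0],"slide":[0,0,-0.0005],"grip":0},
  {"rot":[0,0,0],"slide":[0,0,-0.0005],"grip":0},
  {"rot":[0,0,0],"slide":[0,0,0],"grip":0},
  {"rot":[0,0,0],"slide":[0,0,0],"grip":0},
  {"rot":[0,0,0],"slide":[0,0,0],"grip":0},
  {"rot":[0,0,0],"slide":[0,0,0],"grip":0},
  {"rot":[0,0,0],"slide":[0,0,0],"grip":0},
  {"rot":[0,0,0],"slide":[0,0,0],"grip":0},
])

```text
time: 21.0
ee_pos: [0.5142, 0.0433, 0.1176]
eef_rot: [0.632, 0.775, -0.009, -0.008]
ft_force: [-4.4, -0.1, 8.9]
width: 0.0113
grip_force: 44.7
```

```bash
python3 - <<'E'
from h import *
F=[]
for i in range(8): p=eyes.camera('wrist');s=sensors.read_state();F.append(s['ft_force'])
save(p,'w4.png');print(s['time'],s['ee_pos'].round(4),np.mean(F,0).round(2),np.std(F,0).round(2),s['width'],s['grip_force'],np.abs(s['joint_vel']).max())
cv2.imwrite('pics/w4b.png',cv2.resize(cv2.imread('pics/w4.png'),None,fx=1.5,fy=1.5))
E
```

```text
21.4 [0.5143 0.0433 0.1176] [-4.57 -0.6   9.06] [0.35 0.27 0.36] 0.011479670097370909 44.715051718085306 0.0011138324959227076
```

View pics/w4b.png

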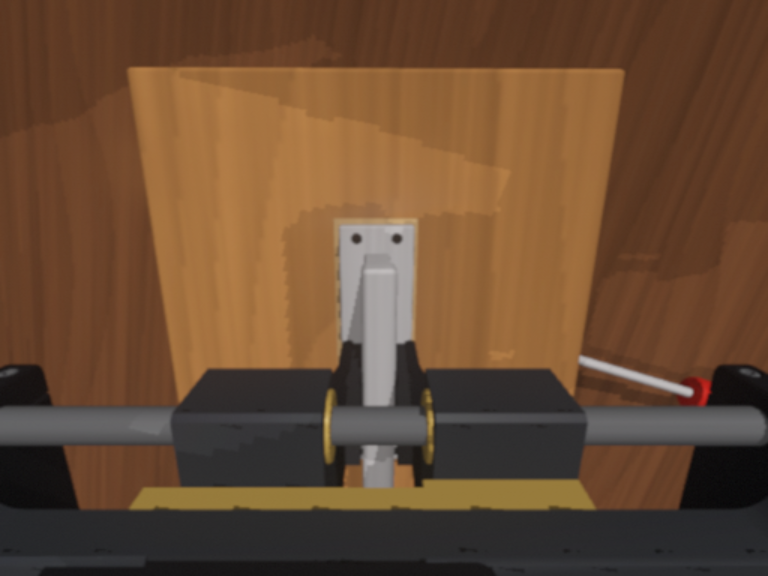

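The foot lies centred inside the patch, with an even pale rim around (340–414, 225). The push is steady at about 10.6 N vertically, so I'm handing in.

```bash
python3 -c "
from bench import order
print(order.close_job())"
```

```text
the job is handed in; nothing more can be done
None
```

The lid is down on its buffer and the steel handle is held on the patch, centred and aligned, pressed down with about 10.6 N by the wrist sensor (about 4.6 N sideways as well); I handed the job in like that, and no verdict came back.

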